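# Finish the crosswise stack of wedge ingots

### The job

Finish the ingot stack on the pallet, one ingot at a time, on top of the ingot already lying there, which stays put. Lay the second lengthwise on the first with its thin end over the thick end so that the top comes out level, then the third crosswise on that level block, then the fourth lengthwise on the third, again thin end over thick, so that the finished stack is square, centred and level on top. Leave everything else on the bench where it is.

Things in the scene. Friction and masses are not known exactly. Their poses are not given: they have to be found in the camera images.
- pallet: Square plywood pallet board fixed to the bench, 150 x 150 mm, 18 mm high; origin at the centre of its underside, top face 18 mm above.
- ingot_base: Cast aluminium wedge, 110 mm long, 44 wide (upright parallel sides), 38 thick at one end, 22 at the other, 30 at mid-length, about 0.33 kg; all four alike, symmetric about the mid-plane. Origin: centre of the large face it starts lying on; z is that face's normal, up through the ingot; x points to the THIN end, y across. Lies loose on the pallet, sloping face up.
- ingot_base_top (a point): On ingot_base: centre of its upper, sloping face, in the ingot's frame at x +2 mm, z 30 mm. Its z is that face's normal: the ingot's z leaned 0.145 rad (8.3 degrees, the angle between the two large faces) towards the thin end. A dark round mark on it is near the thick end.
- ingot_p: Cast aluminium wedge, 110 mm long, 44 wide (upright parallel sides), 38 thick at one end, 22 at the other, 30 at mid-length, about 0.33 kg; all four alike, symmetric about the mid-plane. Origin: centre of the large face it starts lying on; z is that face's normal, up through the ingot; x points to the THIN end, y across. Lies loose on the bench; bench ingots are interchangeable.
- ingot_p_top (a point): On ingot_p: centre of its upper, sloping face, in the ingot's frame at x +2 mm, z 30 mm. Its z is that face's normal: the ingot's z leaned 0.145 rad (8.3 degrees, the angle between the two large faces) towards the thin end. A dark round mark on it is near the thick end. Laid thin end over thick end lengthwise on another ingot, it makes with it a level block 60 mm thick.
- ingot_q: Cast aluminium wedge, 110 mm long, 44 wide (upright parallel sides), 38 thick at one end, 22 at the other, 30 at mid-length, about 0.33 kg; all four alike, symmetric about the mid-plane. Origin: centre of the large face it starts lying on; z is that face's normal, up through the ingot; x points to the THIN end, y across. Lies loose on the bench; bench ingots are interchangeable.
- ingot_q_top (a point): On ingot_q: centre of its upper, sloping face, in the ingot's frame at x +2 mm, z 30 mm. Its z is that face's normal: the ingot's z leaned 0.145 rad (8.3 degrees, the angle between the two large faces) towards the thin end. A dark round mark on it is near the thick end. Laid thin end over thick end lengthwise on another ingot, it makes with it a level block 60 mm thick.
- ingot_r: Cast aluminium wedge, 110 mm long, 44 wide (upright parallel sides), 38 thick at one end, 22 at the other, 30 at mid-length, about 0.33 kg; all four alike, symmetric about the mid-plane. Origin: centre of the large face it starts lying on; z is that face's normal, up through the ingot; x points to the THIN end, y across. Lies loose on the bench; bench ingots are interchangeable.
- ingot_r_top (a point): On ingot_r: centre of its upper, sloping face, in the ingot's frame at x +2 mm, z 30 mm. Its z is that face's normal: the ingot's z leaned 0.145 rad (8.3 degrees, the angle between the two large faces) towards the thin end. A dark round mark on it is near the thick end. Laid thin end over thick end lengthwise on another ingot, it makes with it a level block 60 mm thick.
- puck_1: Bystander: black round mounted specimen, 32 mm across, 20 mm high, loose; origin at the centre of its underside.
- puck_2: Bystander: black round mounted specimen, 32 mm across, 24 mm high, loose; origin at the centre of its underside.
- jar: Bystander: squat white jar, 52 mm across, 45 mm high, loose; origin at the centre of its underside.
- bottle: Bystander: clear bottle, 54 mm across, 130 mm high, loose; origin at the centre of its underside.
- wrench: Bystander: wrench lying on the bench, loose; origin near its middle, x along it.
- caliper: Bystander: caliper lying on the bench, 200 mm long, 12 mm high, loose; origin at the middle of its beam, x along the beam.
Things that resemble listed ones, but are neither listed nor needed, are in the scene too. What is shaped like the ingot_p but blue or yellow is not meant.

How it is judged (in metres and radians):
On the way, in this order (a step that is already met when the one before it is completed fails the run):
1. a second ingot lies lengthwise on the first, thin end over thick end, its top level (((z of ingot_p_top in the frame of ingot_base between 0.054 and 0.067 m and horizontal distance between ingot_p_top and ingot_base_top below 0.02 m and angle between the y axis of ingot_p and the y axis of ingot_base, either way round below 0.15 rad and angle between ingot_p_top's own z axis and vertical below 0.045 rad and linear speed of ingot_p below 0.03 m/s) or (z of ingot_q_top in the frame of ingot_base between 0.054 and 0.067 m and horizontal distance between ingot_q_top and ingot_base_top below 0.02 m and angle between the y axis of ingot_q and the y axis of ingot_base, either way round below 0.15 rad and angle between ingot_q_top's own z axis and vertical below 0.045 rad and linear speed of ingot_q below 0.03 m/s) or (z of ingot_r_top in the frame of ingot_base between 0.054 and 0.067 m and horizontal distance between ingot_r_top and ingot_base_top below 0.02 m and angle between the y axis of ingot_r and the y axis of ingot_base, either way round below 0.15 rad and angle between ingot_r_top's own z axis and vertical below 0.045 rad and linear speed of ingot_r below 0.03 m/s))), for 0.2 s.
2. a third ingot lies crosswise on the level block (((z of ingot_p_top in the frame of ingot_base between 0.054 and 0.067 m and horizontal distance between ingot_p_top and ingot_base_top below 0.02 m and angle between the y axis of ingot_p and the y axis of ingot_base, either way round below 0.15 rad and angle between ingot_p_top's own z axis and vertical below 0.045 rad and linear speed of ingot_p below 0.03 m/s) or (z of ingot_q_top in the frame of ingot_base between 0.054 and 0.067 m and horizontal distance between ingot_q_top and ingot_base_top below 0.02 m and angle between the y axis of ingot_q and the y axis of ingot_base, either way round below 0.15 rad and angle between ingot_q_top's own z axis and vertical below 0.045 rad and linear speed of ingot_q below 0.03 m/s) or (z of ingot_r_top in the frame of ingot_base between 0.054 and 0.067 m and horizontal distance between ingot_r_top and ingot_base_top below 0.02 m and angle between the y axis of ingot_r and the y axis of ingot_base, either way round below 0.15 rad and angle between ingot_r_top's own z axis and vertical below 0.045 rad and linear speed of ingot_r below 0.03 m/s)) and ((z of ingot_p_top in the frame of ingot_base between 0.083 and 0.098 m and horizontal distance between ingot_p_top and ingot_base_top below 0.02 m and angle between the y axis of ingot_p and the x axis of ingot_base, either way round below 0.15 rad and angle between ingot_p's own z axis and vertical below 0.045 rad and linear speed of ingot_p below 0.03 m/s) or (z of ingot_q_top in the frame of ingot_base between 0.083 and 0.098 m and horizontal distance between ingot_q_top and ingot_base_top below 0.02 m and angle between the y axis of ingot_q and the x axis of ingot_base, either way round below 0.15 rad and angle between ingot_q's own z axis and vertical below 0.045 rad and linear speed of ingot_q below 0.03 m/s) or (z of ingot_r_top in the frame of ingot_base between 0.083 and 0.098 m and horizontal distance between ingot_r_top and ingot_base_top below 0.02 m and angle between the y axis of ingot_r and the x axis of ingot_base, either way round below 0.15 rad and angle between ingot_r's own z axis and vertical below 0.045 rad and linear speed of ingot_r below 0.03 m/s))), for 0.2 s.
At the end, for the whole second after the job is handed in: Four ingots at rest in one stack on the pallet: first moved under 20 mm and level; second lengthwise, upper face level; third crosswise, underside level; fourth along the third, upper face level. Upper-face centres within 20 mm of the first's, angles within 0.15 rad, level within 0.045 rad (all of step 2 and distance of ingot_base_top from where it was at the start of the episode below 0.02 m and angle between ingot_base's own z axis and vertical below 0.04 rad and ((z of ingot_p_top in the frame of ingot_base between 0.113 and 0.128 m and horizontal distance between ingot_p_top and ingot_base_top below 0.02 m and angle between the y axis of ingot_p and the x axis of ingot_base, either way round below 0.15 rad and angle between ingot_p_top's own z axis and vertical below 0.045 rad and linear speed of ingot_p below 0.03 m/s) or (z of ingot_q_top in the frame of ingot_base between 0.113 and 0.128 m and horizontal distance between ingot_q_top and ingot_base_top below 0.02 m and angle between the y axis of ingot_q and the x axis of ingot_base, either way round below 0.15 rad and angle between ingot_q_top's own z axis and vertical below 0.045 rad and linear speed of ingot_q below 0.03 m/s) or (z of ingot_r_top in the frame of ingot_base between 0.113 and 0.128 m and horizontal distance between ingot_r_top and ingot_base_top below 0.02 m and angle between the y axis of ingot_r and the x axis of ingot_base, either way round below 0.15 rad and angle between ingot_r_top's own z axis and vertical below 0.045 rad and linear speed of ingot_r below 0.03 m/s))); the robot touches nothing.
It fails at once if another thing on the bench is pushed more than 30 mm or knocked over (distance of any of puck_1, puck_2, jar, bottle, wrench, caliper from where it was at the start of the episode above 0.03 m or angle between any of puck_1, puck_2, jar, bottle, wrench, caliper's own z axis and vertical above 0.5 rad).
It also fails if it takes over 72 s, if anything falls off the work surface, if the arm or the gripper's body presses on something with over 40 N, if the wrist force passes 120 N, or if a joint passes its speed limit or range.

### The arm

A 6-joint arm with a two-finger parallel gripper is mounted at the origin on the work surface. World frame = base frame: x ahead of the robot, y to its left, z up, the work surface at z = 0. Lengths are in m, angles in degrees, forces in N, time in s.
With the tool pointing down it reaches from about 0.3 to 0.85 m from the base axis. Payload 4.2 kg.
Tool frame: the origin (TCP) lies between the finger pads; the fingertips stand 11 mm ahead of it and the grasp point (between the pads) lies 8 mm behind it; z points along the fingers, y is the direction in which the jaws open and shut (so a half turn about z gives the same grasp; the last joint's range is limited). The gripper opens to 91 mm and grips with 3 to 60 N. Pads are 32 mm wide; open, the fingers measure 118 mm over their backs; the gripper's body (76 mm by 178 mm) begins 60 mm behind the grasp point.
Start: joints at [-67.208, 18.312, 89.639, -0, 72.044, -1.146], TCP at [0.233, -0.526, 0.225] pointing down, gripper open.
Joint ranges: [-177.97, 177.97], [-48.28, 115.42], [12.27, 149.76], [-77.06, 257.06], [2.81, 150.46], [-146.56, 146.56]. Speed limits (degrees/s): [147.25, 147.25, 180, 180, 180, 180].

### API

Orientations are given as [roll, pitch, yaw] about the fixed x, y, z axes, in that order (R = Rz(yaw) Ry(pitch) Rx(roll)).
In Python, from rig import bot gives the robot as it stands. The module is installed in compiled form; this text tells all that it offers.
- The arm moves only by the tool step_arm, never from a script. Its argument "deltas" is a list of rows, each an object of numbers: "tx", "ty", "tz": the shift along the tool's x, y, z in cm; "rx", "ry", "rz": the turn, a rotation vector about the tool's x, y, z in rad. A call has 1 to 20 rows; each row shifts and turns the commanded pose from where the row before left it, along the tool's axes as they then stand; what a row does not reach is not made up. A row lasts 1/12 s, in which the tool goes at most 41.7 mm and 7.16 degrees, less where a joint would pass 70% of its speed; a pose out of reach is approached as far as the arm can. A call is refused whole if a number of a shift passes 4.17 or a number of a turn 0.125, either way. A call with a gripper value outside its range is refused whole. "claw" is the closure in counts, from 0 (fully open) to 255 (shut), set as the call begins (left out, the last holds). The fingers move at their own pace and stop on an object; the grip force is fixed at half the most. Time passes only in rows, so rows that do not move let the fingers close. It gives the time, the measured TCP pose, the force and the opening at its end, in the units of the state.
- bot.read_state(): the state, without advancing time (a new reading comes with each control period).
- bot.get_image(name): name is "scene" or "side" or "wrist"; returns a dict with "img" (400x640x3 uint8, red, green, blue), "mtx" (3x3 intrinsics, pixels), "xyz" and "rotation" of the camera in the world; the wrist camera has in their place "hand_eye" (4x4, takes a point from camera to tool coordinates, whose origin is the TCP and whose axes are the flange's). Camera axes: x right, y down, z forward; pixel columns grow to the right and rows downward; lengths in m; the calibration is good to about 2 mm. A picture is of the moment at which its call begins: read the wrist's pose just before it. There is no depth.
- bot.close_job(): hands the job in, once; it reports no verdict.
Trained networks look in a picture, given as the dict that the camera call returned (one of the last four; its "shot" number tells which), for a name from the list of things; names that differ only in an ending like _2 or _b are one class to them, and where a whole thing is asked for, a point or a joint stands for the part that bears it (a point fixed in the world has none). Each returns a list of dicts, best first, with "score" (0 to 1); they miss things now and then, are a little off and sometimes report something else, mostly with a low value. They report only what shows in the picture. A call takes as long as a camera call. They do not tell look-alikes from the thing itself.
- bot.outline_of(picture, label): "pixels" (400x640 bool, what is visible of it) and "bbox" ([left, top, right, bottom] in pixels, round what is visible of it).
- bot.mark_of(picture, label): "centre" ([row, column] in pixels: a listed point, or the origin of a listed thing).
The state is a dict: "t": time; "joint_pos": joint angles; "joint_velocities": joint speeds; "tau": joint torques, N m; "tool_pos": TCP position; "orientation": TCP orientation; "force": force on the tool from outside, world axes, zero at the start; "torque": the same for the moment, N m; "grip_width": finger opening in m.
Only numpy, scipy, OpenCV 4.12 (cv2) and the standard library are available. Lean on these libraries where they do the work, as an engineer would, in place of code of your own. Each camera call takes 0.05 s, during which the arm holds its last target. There are 200 camera calls.

## Working session

There is one attempt and no reset: what is moved stays moved. The work goes in short steps, Python scripts to look and compute and a tool call to move; the robot and the scene stay as the last step left them, time stands still between calls to the robot, and variables do not carry over. Pictures are saved under pics/ and viewed, about 8 in all and at most 12, crops included, and the job is handed in when it is done.

Besides the shell and the picture viewer there is one more tool, called after "Emit:" as a command line: name --argument value ..., lists and objects as JSON in quotes. step_arm: Moves the arm, as the interface text tells. Its arguments: {"type":"object","properties":{"deltas":{"type":"array"},"claw":{"type":"number"}},"required":["deltas"]}

```bash
mkdir -p pics; ls; python3 - <<'E'
from rig import bot
import cv2,numpy as np
print(bot.read_state())
for n in ['scene','side']:
    p=bot.get_image(n); cv2.imwrite(f'pics/{n}0.png',p['img'][:,:,::-1]); print(n,p['mtx'].tolist(),p['xyz'],np.array(p['rotation']).tolist())
    for l in ['ingot_p','ingot_p_top','ingot_base_top','pallet']:
        print(l,[(round(d['score'],2),np.round(d['centre']).tolist()) for d in bot.mark_of(p,l)])
    print([(round(d['score'],2),d['bbox']) for d in bot.outline_of(p,'ingot_p')])
p=bot.get_image('wrist');print(p['hand_eye'])
E
```

```text
pics
{'t': 0.0, 'joint_pos': array([-6.72075450e+01,  1.83533509e+01,  8.97064852e+01, -2.76134524e-04,
        7.20425266e+01, -1.14556863e+00]), 'joint_velocities': array([-0.01141062,  0.0816669 , -0.02005924,  0.02249411,  0.16640344,
        0.03173534]), 'tau': array([-3.13318553e-03, -4.12461233e+01, -2.31974369e+01,  7.25578750e-02,
        4.59216011e-02, -1.37248207e-04]), 'tool_pos': array([ 0.2331227 , -0.52509981,  0.22410258]), 'orientation': array([-1.79897653e+02, -1.78401868e-03,  2.39381074e+01]), 'force': array([ 1.00801015,  0.27100584, -0.24002369]), 'torque': array([-0.01925828,  0.04066308, -0.05284221]), 'grip_width': 0.09133823908025387}
scene [[494.1826009491573, 0.0, 314.331083519439], [0.0, 494.1826009491573, 203.55266633130285], [0.0, 0.0, 1.0]] [1.55172017 0.82923002 0.85318331] [-121.76748903397886, -0.9965719548081945, 127.43134017391107]
ingot_p [(0.82, [203.0, 294.0]), (0.75, [234.0, 209.0]), (0.59, [197.0, 181.0]), (0.57, [181.0, 235.0]), (0.55, [164.0, 285.0])]
ingot_p_top [(0.83, [191.0, 180.0]), (0.82, [151.0, 283.0]), (0.75, [210.0, 256.0]), (0.
[... 666 characters left out ...]
(0.63, [325.0, 310.0])]
ingot_p_top [(0.85, [241.0, 371.0]), (0.68, [246.0, 438.0]), (0.68, [304.0, 202.0]), (0.57, [322.0, 437.0])]
ingot_base_top [(0.71, [186.0, 290.0])]
pallet [(0.71, [198.0, 292.0])]
[(0.92, [185.9, 290.5, 213.9, 343.4]), (0.9, [408.7, 308.2, 466.1, 346.9]), (0.82, [272.8, 220.8, 318.7, 259.4]), (0.8, [283.5, 294.2, 345.1, 340.3]), (0.63, [420.9, 230.8, 453.3, 272.0]), (0.56, [340.3, 231.0, 388.0, 259.2])]
[[ 3.48673550e-04 -9.62662413e-01 -2.70704555e-01  7.65553640e-02]
 [ 9.99999861e-01  2.28682820e-04  4.74794917e-04 -2.09515927e-04]
 [-3.95161739e-04 -2.70704683e-01  9.62662359e-01 -1.59550347e-01]
 [ 0.00000000e+00  0.00000000e+00  0.00000000e+00  1.00000000e+00]]
```

```bash
python3 - <<'E'
import cv2,numpy as np
a=cv2.imread('pics/scene0.png')[110:290,130:430];b=cv2.imread('pics/side0.png')[150:370,150:520]
cv2.imwrite('pics/v1.png',cv2.resize(a,(800,480),interpolation=3));cv2.imwrite('pics/v2.png',cv2.resize(b,(800,476),interpolation=3))
E
```

```text
(no output)
```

View pics/v1.png

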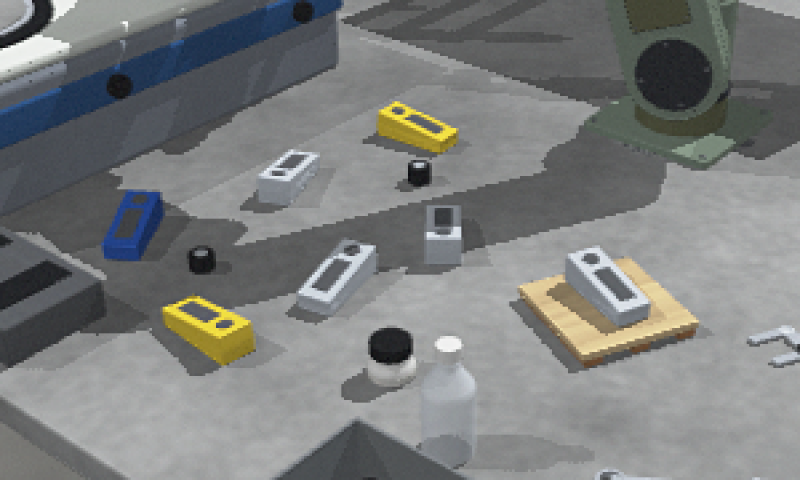

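View pics/v2.png

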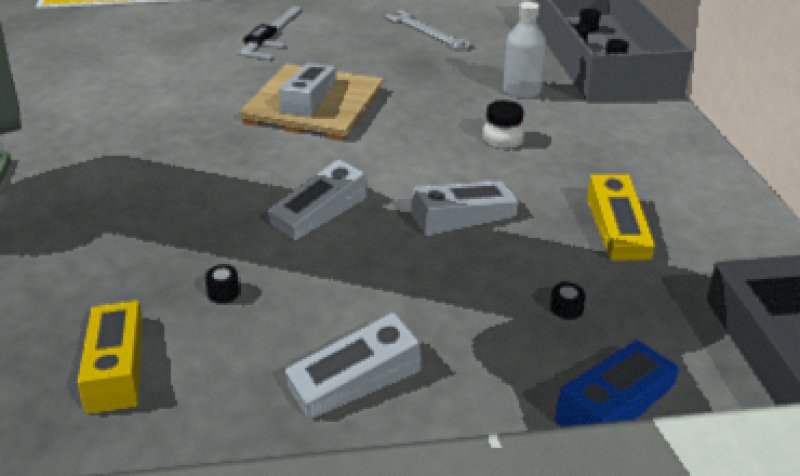

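The scene crop (v1) shows grey wedges at scene pixels A(238,176), B(256,213), C(296,198), and the base on the pallet at (357,217). The look-alikes are yellow at (286,157) and (208,233), and blue at (180,195), all rejected by colour. The side crop (v2) shows A as the bright wedge at about (313,318), C at about (297,242), and B at about (365,245). Next I fit the wedge poses to the outlines in both views.

```bash
cat > h.py <<'E'
import numpy as np,cv2
from scipy.spatial.transform import Rotation as R
from scipy.optimize import minimize
from rig import bot
a=np.deg2rad(8.28)/2
def wedge():
    P=[]
    for y in(-.022,.022):
        for x,h in((-.055,.019),(.055,.011)):
            for s in(-1,1): P.append((x,y,s*h))
    P=np.array(P)@R.from_euler('y',a).as_matrix().T
    P-=(R.from_euler('y',a).apply([0,0,-.015])); return P   # origin: centre of bottom face
W=wedge()
def toolT(s=None):
    s=s or bot.read_state(); T=np.eye(4); T[:3,:3]=R.from_euler('xyz',s['orientation'],degrees=True).as_matrix(); T[:3,3]=s['tool_pos']; return T
def camT(p,tool=None):
    if 'hand_eye' in p: return tool@np.array(p['hand_eye'])
    T=np.eye(4); T[:3,:3]=R.from_euler('xyz',p['rotation'],degrees=True).as_matrix(); T[:3,3]=p['xyz']; return T
def proj(X,C,K):
    c=(np.atleast_2d(X)-C[:3,3])@C[:3,:3]; u=c@np.array(K).T; return u[:,:2]/u[:,2:]
def poly(X,C,K):
    im=np.zeros((400,640),np.uint8); h=cv2.convexHull(proj(X,C,K).astype(np.float32))
    cv2.fillConvexPoly(im,np.round(h*16).astype(np.int32),1,shift=4); return im
def soft(m): return cv2.GaussianBlur(m.astype(np.float32),(0,0),1.2)
def world(q,z,tilt=0): # tilt: lean of z towards thin end (about +y)
    return R.from_euler('z',q[2])*R.from_euler('y',tilt),np.array([q[0],q[1],z])
def fit(obs,x0,z=0,tilt=0):
    """obs: list of (mask,C,K)"""
    tg=[(soft(m),C,K,m.sum()) for m,C,K in obs]
    def cost(q):
        r,t=world(q,z,tilt); X=r.apply(W)+t
        return sum(((soft(poly(X,C,K))-m)**2).sum()/n for m,C,K,n in tg)
    best=None
    for y in (np.arange(0,2*np.pi,np.pi/6) if len(x0)==2 else [x0[2]]):
        s0=np.array([x0[0],x0[1],y]); sim=np.vstack([s0,s0+[.01,0,0],s0+[0,.01,0],s0+[0,0,.15]])
        o=minimize(cost,s0,method='Nelder-Mead',options=dict(initial_simplex=sim,maxiter=90,xatol=1e-4,fatol=1e-5))
        if best is None or o.fun<best.fun: best=o
    return best.x,best.fun
def ground(uv,C,K,z):
    d=C[:3,:3]@np.linalg.solve(np.array(K),[uv[0],uv[1],1]); return C[:3,3]+d*(z-C[2,3])/d[2]
def look(n,label='ingot_p'):
    T=toolT(); p=bot.get_image(n); C=camT(p,T)
    return p,C,p['mtx'],bot.outline_of(p,label)
E
cat > m1.py <<'E'
from h import *
V=[]
for n in('scene','side'):
    p,C,K,o=look(n); o=o+bot.outline_of(p,'ingot_base')
    L=[]
    for d in o:
        m=d['pixels']; v=p['img'][m].astype(float).mean(0); r,c=np.nonzero(m)
        g=ground((c.mean(),r.mean()),C,K,.015)[:2]
        if np.ptp(v)<25: L.append((g,m)); print(n,np.round(g,3),(round(c.mean()),round(r.mean())),m.sum(),round(d['score'],2))
    V.append((L,C,K))
done=[]
for g,m in V[0][0]:
    for z in(0,.018):
        for g2,m2 in V[1][0]:
            if np.hypot(*(g-g2))<.045:
                q,f=fit([(m,V[0][1],V[0][2]),(m2,V[1][1],V[1][2])],(g+g2)/2,z); print(z,np.round(q,4),'deg',round(np.rad2deg(q[2])%360,1),round(f,3))
E
python3 m1.py
```

```text
scene [ 0.478 -0.051] (296, 198) 293 0.82
scene [ 0.628 -0.085] (257, 214) 510 0.77
scene [0.447 0.168] (357, 217) 512 0.98
side [ 0.475 -0.058] (297, 242) 920 0.83
side [ 0.629 -0.088] (363, 245) 944 0.62
side [ 0.49 -0.31] (313, 319) 1675 0.59
side [0.473 0.206] (291, 191) 467 0.74
0 [ 0.4722 -0.0573  3.8307] deg 219.5 0.074
0.018 [ 0.4808 -0.0555  3.8918] deg 223.0 0.738
0 [ 0.6319 -0.0839  0.2289] deg 13.1 0.062
0.018 [ 0.6334 -0.0827  3.58  ] deg 205.1 0.831
```

```bash
cat > m2.py <<'E'
from h import *
V={}
for n in('scene','side'):
    for t in range(2):
        p,C,K,o=look(n)
        for d in o+bot.outline_of(p,'ingot_base'):
            m=d['pixels']; r,c=np.nonzero(m)
            for k,(z,px) in dict(A=(0,dict(scene=(238,176),side=(313,318))),base=(.018,dict(scene=(357,217),side=(291,191)))).items():
                if np.hypot(c.mean()-px[n][0],r.mean()-px[n][1])<8: V.setdefault(k,{})[n]=(m,C,K)
for k,g,z in(('A',(.49,-.31),0),('base',(.445,.18),.018)):
    print(k,list(V[k])); q,f=fit(list(V[k].values()),g,z); print(k,np.round(q,4),round(np.rad2deg(q[2])%360,1),round(f,3))
p,C,K,o=look('scene'); pa=bot.outline_of(p,'pallet')[0]['pixels']; r,c=np.nonzero(pa); print('pallet',ground((c.mean(),r.mean()),C,K,.015))
E
python3 m2.py
```

```text
A ['scene', 'side']
A [ 0.4884 -0.3086  3.5737] 204.8 0.073
base ['scene', 'side']
base [0.4733 0.1803 1.1934] 68.4 0.092
pallet [0.49807935 0.20438845 0.015     ]
```

```bash
cat >> h.py <<'E'
def pose(pos,yaw,tilt=0): # tool down with tool x along yaw(deg)
    T=np.eye(4); T[:3,:3]=R.from_euler('xyz',[180,0,yaw],degrees=True).as_matrix(); T[:3,3]=pos; return T
def ing(q,z,tilt=0):
    r,t=world(q,z,tilt); T=np.eye(4); T[:3,:3]=r.as_matrix(); T[:3,3]=t; return T
def delta(T2,T1=None):
    T1=toolT() if T1 is None else T1
    D=np.linalg.inv(T1)@T2; print('shift cm',np.round(D[:3,3]*100,2),'rotvec',np.round(R.from_matrix(D[:3,:3]).as_rotvec(),4)); 
    s=bot.read_state(); print('after-rot shift', np.round(T2[:3,:3].T@(T2[:3,3]-T1[:3,3])*100,2),'t',round(s['t'],2),np.round(s['tool_pos'],4),np.round(s['orientation'],2),'j',np.round(s['joint_pos'],0),'F',np.round(s['force'],1),'grip',round(s['grip_width'],4))
def wfit(x0,z=0,tilt=0,label='ingot_p',save=None,g0=None):
    p,C,K,o=look('wrist',label)
    if save: cv2.imwrite(save,p['img'][:,:,::-1])
    u=proj(np.array([[x0[0],x0[1],z+.015]]),C,K)[0]; L=[]
    for d in o:
        r,c=np.nonzero(d['pixels']); L.append((np.hypot(c.mean()-u[0],r.mean()-u[1]),d))
    if not L: print('none',u); return
    e,d=min(L,key=lambda t:t[0]); q,f=fit([(d['pixels'],C,K)],x0,z,tilt); print('wrist fit',np.round(q,4),round(np.rad2deg(q[2])%360,1),'cost',round(f,3),'px err',round(e,1),d['bbox']); return q
E
python3 -c "
from h import *
A=(.4884,-.3086,np.deg2rad(204.8));T=ing(A,0);delta(pose((T@[-.004,0,.2,1])[:3],24.8))"
```

```text
shift cm [32.52 -9.49  2.5 ] rotvec [ 0.0001  0.     -0.0151]
after-rot shift [32.66 -8.99  2.5 ] t 1.7 [ 0.2333 -0.5256  0.225 ] [179.99   0.    23.94] j [-67.  18.  90.  -0.  72.  -1.] F [ 1.  -0.1  0.7] grip 0.0914
```

Emit:
step_arm --deltas '[{"tx":2.7,"ty":-0.85},{"tx":2.7,"ty":-0.85},{"tx":2.7,"ty":-0.85},{"tx":2.7,"ty":-0.85},{"tx":2.7,"ty":-0.85},{"tx":2.7,"ty":-0.85},{"tx":2.7,"ty":-0.85},{"tx":2.7,"ty":-0.85},{"tx":2.7,"ty":-0.85},{"tx":2.7,"ty":-0.85}]' --claw 0

```text
validation failed for argument at $.de...
```

```bash
python3 -c "
from h import *
A=(.4884,-.3086,np.deg2rad(204.8));q=wfit(A,save='pics/w1.png');T=ing(A,0);delta(pose((T@[-.004,0,.016,1])[:3],24.8))"
```

```text
wrist fit [ 0.4884 -0.3086  3.5744] 204.8 cost 0.958 px err 224.8 [62.2, 7.6, 177.1, 85.8]
shift cm [32.52 -9.49 20.9 ] rotvec [ 0.    -0.    -0.015]
after-rot shift [32.66 -8.99 20.9 ] t 1.8 [ 0.2333 -0.5256  0.225 ] [180.    -0.    23.94] j [-67.  18.  90.   0.  72.  -1.] F [ 0.2 -0.5 -0.2] grip 0.0914
```

View pics/w1.png

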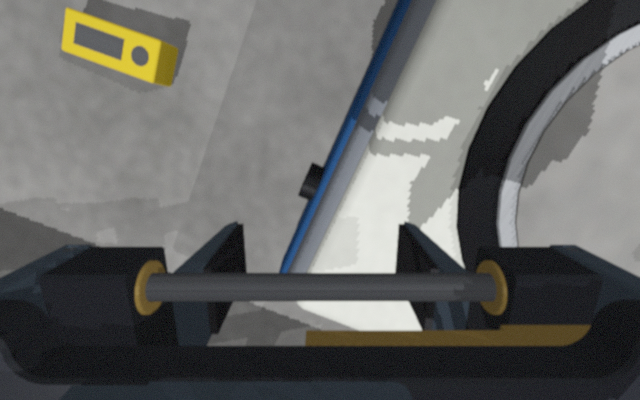

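The move was refused, so time passed only for pictures. The wrist view (w1) shows the yellow wedge at about (120,45) and the machine to the right. I'll retry with all six keys in each row.

Emit:
step_arm --deltas '[{"tx":2.7,"ty":-1.0,"tz":0,"rx":0,"ry":0,"rz":-0.015},{"tx":2.7,"ty":-1.0,"tz":0,"rx":0,"ry":0,"rz":0},{"tx":2.7,"ty":-1.0,"tz":0,"rx":0,"ry":0,"rz":0},{"tx":2.7,"ty":-1.0,"tz":0,"rx":0,"ry":0,"rz":0},{"tx":2.7,"ty":-1.0,"tz":0,"rx":0,"ry":0,"rz":0},{"tx":2.7,"ty":-1.0,"tz":0,"rx":0,"ry":0,"rz":0},{"tx":2.7,"ty":-1.0,"tz":0,"rx":0,"ry":0,"rz":0},{"tx":2.7,"ty":-1.0,"tz":0,"rx":0,"ry":0,"rz":0},{"tx":2.7,"ty":-1.0,"tz":0,"rx":0,"ry":0,"rz":0},{"tx":1,"ty":0,"tz":0,"rx":0,"ry":0,"rz":0},{"tx":0,"ty":0,"tz":0,"rx":0,"ry":0,"rz":0},{"tx":0,"ty":0,"tz":0,"rx":0,"ry":0,"rz":0}]' --claw 0

```text
t: 2.8
tool_pos: [0.4254, -0.3383, 0.2249]
orientation: [180.0, 0.1, 24.9]
force: [-0.0, -0.2, -0.7]
grip_width: 0.0912
```

```bash
python3 -c "
from h import *
A=(.4884,-.3086,np.deg2rad(204.8));q=wfit(A,save='pics/w2.png');T=ing(q,0);delta(pose((T@[-.004,0,.016,1])[:3],np.rad2deg(q[2])-180))"
```

```text
wrist fit [ 0.4902 -0.3079  3.5384] 202.7 cost 0.017 px err 3.9 [296.0, 72.6, 343.4, 169.1]
shift cm [ 7.67 -0.07 20.89] rotvec [0.0002 0.0008 0.035 ]
after-rot shift [ 7.65 -0.33 20.89] t 2.9 [ 0.4247 -0.3389  0.2249] [1.7999e+02 4.0000e-02 2.4740e+01] j [-40.  15.  94.  -0.  71.  25.] F [-0.5 -0.1 -0.2] grip 0.091
```

View pics/w2.png

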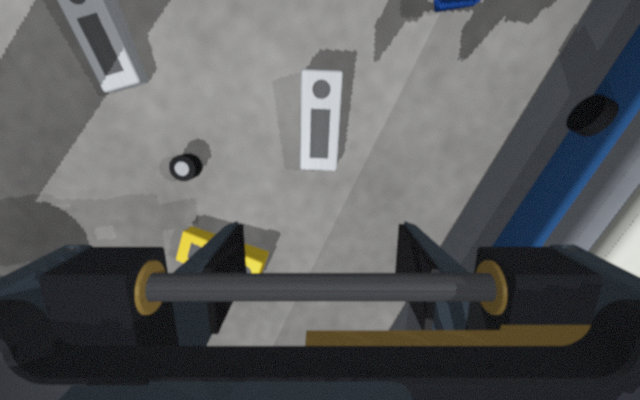

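The wrist view (w2) shows grey ingot A at (321,120) with its dark mark (thick end) up at (321,88). That matches the fit. I'll descend.

Emit:
step_arm --deltas '[{"tx":2.6,"ty":-0.1,"tz":0,"rx":0,"ry":0,"rz":0.035},{"tx":2.6,"ty":-0.1,"tz":0,"rx":0,"ry":0,"rz":0},{"tx":2.5,"ty":-0.1,"tz":0,"rx":0,"ry":0,"rz":0},{"tx":0,"ty":0,"tz":3,"rx":0,"ry":0,"rz":0},{"tx":0,"ty":0,"tz":3,"rx":0,"ry":0,"rz":0},{"tx":0,"ty":0,"tz":3,"rx":0,"ry":0,"rz":0},{"tx":0,"ty":0,"tz":3,"rx":0,"ry":0,"rz":0},{"tx":0,"ty":0,"tz":3,"rx":0,"ry":0,"rz":0},{"tx":0,"ty":0,"tz":2.5,"rx":0,"ry":0,"rz":0},{"tx":0,"ty":0,"tz":2,"rx":0,"ry":0,"rz":0},{"tx":0,"ty":0,"tz":1.4,"rx":0,"ry":0,"rz":0},{"tx":0,"ty":0,"tz":0,"rx":0,"ry":0,"rz":0},{"tx":0,"ty":0,"tz":0,"rx":0,"ry":0,"rz":0}]'

```text
t: 3.98
tool_pos: [0.494, -0.3056, 0.0156]
orientation: [-179.9, 0.1, 22.7]
force: [-0.4, -0.0, 0.2]
grip_width: 0.0913
```

Emit:
step_arm --deltas '[{"tx":0,"ty":0,"tz":0,"rx":0,"ry":0,"rz":0},{"tx":0,"ty":0,"tz":0,"rx":0,"ry":0,"rz":0},{"tx":0,"ty":0,"tz":0,"rx":0,"ry":0,"rz":0},{"tx":0,"ty":0,"tz":0,"rx":0,"ry":0,"rz":0},{"tx":0,"ty":0,"tz":0,"rx":0,"ry":0,"rz":0},{"tx":0,"ty":0,"tz":0,"rx":0,"ry":0,"rz":0},{"tx":0,"ty":0,"tz":0,"rx":0,"ry":0,"rz":0},{"tx":0,"ty":0,"tz":0,"rx":0,"ry":0,"rz":0}]' --claw 255

```text
t: 4.65
tool_pos: [0.4952, -0.3048, 0.0161]
orientation: [180.0, -0.0, 22.8]
force: [-0.2, -0.3, 0.8]
grip_width: 0.0434
```

```bash
python3 -c "
from h import *
delta(toolT())"
```

```text
shift cm [0. 0. 0.] rotvec [ 0.  0. -0.]
after-rot shift [0. 0. 0.] t 4.65 [ 0.4952 -0.3048  0.0161] [ 1.7996e+02 -1.0000e-02  2.2800e+01] j [-33.  31. 104.  -0.  46.  34.] F [-0.2 -0.3  0.8] grip 0.0434
```

Emit:
step_arm --deltas '[{"tx":0,"ty":0,"tz":-1.5,"rx":0,"ry":0,"rz":0},{"tx":0,"ty":0,"tz":-2.5,"rx":0,"ry":0,"rz":0},{"tx":0,"ty":0,"tz":-2.5,"rx":0,"ry":0,"rz":-0.1},{"tx":0,"ty":0,"tz":-2.5,"rx":0,"ry":0,"rz":-0.1},{"tx":0,"ty":0,"tz":-2.5,"rx":0,"ry":0,"rz":-0.1},{"tx":0,"ty":0,"tz":-2.5,"rx":0,"ry":0,"rz":-0.1},{"tx":0,"ty":0,"tz":-2.5,"rx":0,"ry":0,"rz":-0.1},{"tx":0,"ty":0,"tz":-2.5,"rx":0,"ry":0,"rz":-0.1},{"tx":0,"ty":0,"tz":-2,"rx":0,"ry":0,"rz":-0.1},{"tx":0,"ty":0,"tz":0,"rx":0,"ry":0,"rz":-0.098}]'

```text
t: 5.48
tool_pos: [0.4965, -0.3055, 0.23]
orientation: [179.6, 0.1, 68.8]
force: [1.1, 0.4, -2.9]
grip_width: 0.0437
```

Emit:
step_arm --deltas '[{"tx":1.5,"ty":-0.9,"tz":0,"rx":0,"ry":0,"rz":0},{"tx":2.5,"ty":-1.5,"tz":0,"rx":0,"ry":0,"rz":0},{"tx":2.5,"ty":-1.5,"tz":0,"rx":0,"ry":0,"rz":0},{"tx":2.5,"ty":-1.5,"tz":0,"rx":0,"ry":0,"rz":0},{"tx":2.5,"ty":-1.5,"tz":0,"rx":0,"ry":0,"rz":0},{"tx":2.5,"ty":-1.5,"tz":0,"rx":0,"ry":0,"rz":0},{"tx":2.5,"ty":-1.5,"tz":0,"rx":0,"ry":0,"rz":0},{"tx":2.5,"ty":-1.5,"tz":0,"rx":0,"ry":0,"rz":0},{"tx":2.5,"ty":-1.5,"tz":0,"rx":0,"ry":0,"rz":0},{"tx":2.5,"ty":-1.5,"tz":0,"rx":0,"ry":0,"rz":0},{"tx":2.5,"ty":-1.5,"tz":0,"rx":0,"ry":0,"rz":0},{"tx":2.5,"ty":-1.5,"tz":0,"rx":0,"ry":0,"rz":0},{"tx":2.5,"ty":-1.5,"tz":0,"rx":0,"ry":0,"rz":0},{"tx":1,"ty":-0.6,"tz":0,"rx":0,"ry":0,"rz":0},{"tx":0,"ty":0,"tz":0,"rx":0,"ry":0,"rz":0},{"tx":0,"ty":0,"tz":0,"rx":0,"ry":0,"rz":0}]'

```text
t: 6.82
tool_pos: [0.4319, 0.0694, 0.2253]
orientation: [-179.9, 0.1, 68.6]
force: [0.2, -0.2, -3.8]
grip_width: 0.0437
```

```bash
cat >> h.py <<'E'
def Tslope(b): # pose of bottom-centre of an ingot lying thin-over-thick on ingot with pose b
    S=np.eye(4); S[:3,:3]=R.from_euler('y',2*a).as_matrix()@R.from_euler('z',np.pi).as_matrix()
    S[:3,3]=R.from_euler('y',a).apply([0,0,.03]); return b@S
def grasp(off,z=.016,flip=True): # ingot in tool frame
    G=np.eye(4); G[:3,:3]=R.from_euler('x',np.pi).as_matrix()
    if flip: G[:3,:3]=R.from_euler('z',np.pi).as_matrix()@G[:3,:3]
    G[:3,3]=[off,0,z]; return G
E
python3 -c "
from h import *
A=(.4733,.1803,np.deg2rad(68.4));q=wfit(A,z=.018,save='pics/w3.png',label='ingot_base')
T=ing(q,.018);I=Tslope(T);print(np.round(I,3));G=grasp(-.0055)
U=np.eye(4);U[2,3]=.04
delta(U@I@np.linalg.inv(G))"
```

```text
wrist fit [0.4755 0.1821 1.1888] 68.1 cost 0.011 px err 7.9 [296.4, 9.3, 342.6, 124.7]
[[-0.369  0.928  0.054  0.476]
 [-0.918 -0.373  0.134  0.184]
 [ 0.144  0.     0.99   0.048]
 [ 0.     0.     0.     1.   ]]
shift cm [13.15 -0.13 12.24] rotvec [-1.000e-04 -1.434e-01  6.700e-03]
after-rot shift [14.76 -0.23 10.23] t 6.92 [0.4323 0.0685 0.2255] [-1.7997e+02  6.0000e-02  6.8500e+01] j [  8.   6. 106.  -0.  68.  29.] F [-0.5  0.  -3.9] grip 0.044
```

View pics/w3.png

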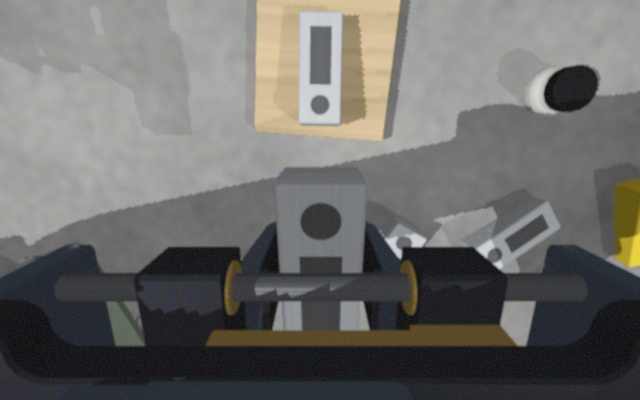

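The wrist view (w3) shows the base at (320,70) with its mark near us at (320,103). The held ingot's thick end points away, so it will go over the base's thin end. Now I move above and tilt.

Emit:
step_arm --deltas '[{"tx":1.5,"ty":0,"tz":1,"rx":0,"ry":0,"rz":0},{"tx":2.5,"ty":0,"tz":2,"rx":0,"ry":0,"rz":0},{"tx":2.5,"ty":0,"tz":2.5,"rx":0,"ry":0,"rz":0.007},{"tx":2.5,"ty":-0.1,"tz":2.5,"rx":0,"ry":0,"rz":0},{"tx":2.5,"ty":0,"tz":2.5,"rx":0,"ry":0,"rz":0},{"tx":1.6,"ty":0,"tz":1.7,"rx":0,"ry":0,"rz":0},{"tx":0,"ty":0,"tz":0,"rx":0,"ry":-0.05,"rz":0},{"tx":0,"ty":0,"tz":0,"rx":0,"ry":-0.05,"rz":0},{"tx":0,"ty":0,"tz":0,"rx":0,"ry":-0.044,"rz":0},{"tx":0,"ty":0,"tz":0,"rx":0,"ry":0,"rz":0},{"tx":0,"ty":0,"tz":0,"rx":0,"ry":0,"rz":0}]'

```text
t: 7.83
tool_pos: [0.4806, 0.1909, 0.1035]
orientation: [-180.0, 8.2, 68.1]
force: [-0.2, 0.3, -3.3]
grip_width: 0.0442
```

```bash
cat > t2.py <<'E'
from h import *
T=ing((.4755,.1821,1.1888),.018);I=Tslope(T)
delta(I@np.linalg.inv(grasp(-.0055)))
E
python3 t2.py
```

```text
shift cm [ 0.56 -0.14  4.01] rotvec [-0.0004 -0.001  -0.0005]
after-rot shift [ 0.57 -0.14  4.01] t 7.83 [0.4806 0.1909 0.1035] [-179.98    8.22   68.08] j [ 24.  22. 103.  -7.  61.  49.] F [-0.2  0.3 -3.3] grip 0.0442
```

Emit:
step_arm --deltas '[{"tx":0.3,"ty":-0.1,"tz":1.5,"rx":0,"ry":0,"rz":0},{"tx":0.2,"ty":0,"tz":1.2,"rx":0,"ry":0,"rz":0},{"tx":0.1,"ty":0,"tz":0.7,"rx":0,"ry":0,"rz":0},{"tx":0,"ty":0,"tz":0.3,"rx":0,"ry":0,"rz":0},{"tx":0,"ty":0,"tz":0,"rx":0,"ry":0,"rz":0},{"tx":0,"ty":0,"tz":0,"rx":0,"ry":0,"rz":0}]'

```text
t: 8.33
tool_pos: [0.4797, 0.1919, 0.0669]
orientation: [180.0, 8.2, 68.1]
force: [-0.2, 0.2, -3.8]
grip_width: 0.0441
```

Emit:
step_arm --deltas '[{"tx":0,"ty":0,"tz":0.1,"rx":0,"ry":0,"rz":0},{"tx":0,"ty":0,"tz":0.1,"rx":0,"ry":0,"rz":0},{"tx":0,"ty":0,"tz":0,"rx":0,"ry":0,"rz":0}]'

```text
t: 8.58
tool_pos: [0.4794, 0.192, 0.0648]
orientation: [180.0, 8.2, 68.1]
force: [0.4, -0.2, -3.3]
grip_width: 0.0437
```

```bash
python3 t2.py
```

```text
shift cm [-0.05  0.01  0.19] rotvec [ 0.0005 -0.001  -0.0001]
after-rot shift [-0.05  0.01  0.19] t 8.58 [0.4794 0.192  0.0648] [179.97   8.23  68.11] j [ 24.  25. 106.  -7.  55.  50.] F [ 0.4 -0.2 -3.3] grip 0.0437
```

Emit:
step_arm --deltas '[{"tx":0,"ty":0,"tz":0.1,"rx":0,"ry":0,"rz":0},{"tx":0,"ty":0,"tz":0,"rx":0,"ry":0,"rz":0}]'

```text
t: 8.75
tool_pos: [0.4792, 0.1919, 0.0635]
orientation: [180.0, 8.3, 68.1]
force: [-0.7, 0.7, -3.7]
grip_width: 0.0438
```

Emit:
step_arm --deltas '[{"tx":0,"ty":0,"tz":0.05,"rx":0,"ry":0,"rz":0},{"tx":0,"ty":0,"tz":0,"rx":0,"ry":0,"rz":0}]'

```text
t: 8.92
tool_pos: [0.4792, 0.1919, 0.0631]
orientation: [180.0, 8.2, 68.1]
force: [-0.2, -0.0, -2.4]
grip_width: 0.0441
```

Emit:
step_arm --deltas '[{"tx":0,"ty":0,"tz":0.05,"rx":0,"ry":0,"rz":0},{"tx":0,"ty":0,"tz":0,"rx":0,"ry":0,"rz":0}]'

```text
t: 9.08
tool_pos: [0.4792, 0.1919, 0.0631]
orientation: [180.0, 8.2, 68.1]
force: [-1.4, 1.7, 1.7]
grip_width: 0.0439
```

Contact: the ingot's 3.5 N weight is off the tool. I'll release, hold, then retreat along the tool axis.

Emit:
step_arm --deltas '[{"tx":0,"ty":0,"tz":0,"rx":0,"ry":0,"rz":0},{"tx":0,"ty":0,"tz":0,"rx":0,"ry":0,"rz":0},{"tx":0,"ty":0,"tz":0,"rx":0,"ry":0,"rz":0},{"tx":0,"ty":0,"tz":0,"rx":0,"ry":0,"rz":0},{"tx":0,"ty":0,"tz":0,"rx":0,"ry":0,"rz":0},{"tx":0,"ty":0,"tz":0,"rx":0,"ry":0,"rz":0},{"tx":0,"ty":0,"tz":-1,"rx":0,"ry":0,"rz":0},{"tx":0,"ty":0,"tz":-2.5,"rx":0,"ry":0,"rz":0},{"tx":0,"ty":0,"tz":-3,"rx":0,"ry":0,"rz":0},{"tx":0,"ty":0,"tz":-3,"rx":0,"ry":0.05,"rz":0},{"tx":0,"ty":0,"tz":-3,"rx":0,"ry":0.05,"rz":0},{"tx":0,"ty":0,"tz":-3,"rx":0,"ry":0.044,"rz":0},{"tx":-3,"ty":0,"tz":0,"rx":0,"ry":0,"rz":0},{"tx":-3,"ty":0,"tz":0,"rx":0,"ry":0,"rz":0},{"tx":-2,"ty":0,"tz":0,"rx":0,"ry":0,"rz":0},{"tx":0,"ty":0,"tz":0,"rx":0,"ry":0,"rz":0},{"tx":0,"ty":0,"tz":0,"rx":0,"ry":0,"rz":0}]' --claw 0

```text
t: 10.5
tool_pos: [0.456, 0.1336, 0.2173]
orientation: [179.9, -0.1, 68.0]
force: [-0.7, 0.5, 0.1]
grip_width: 0.0911
```

```bash
cat > chk2.py <<'E'
from h import *
p,C,K,o=look('wrist'); cv2.imwrite('pics/w4.png',p['img'][:,:,::-1]); T=ing((.4755,.1821,1.1888),.018); I=Tslope(T)
tp=(I@np.r_[R.from_euler('y',a).apply([0,0,.03]),1])[:3]; print('expected top px',proj(tp,C,K), tp)
for d in bot.mark_of(p,'ingot_p_top')[:3]: print(round(d['score'],2),np.round(d['centre'],1), ground(d['centre'][::-1],C,K,.078))
for d in o[:3]: print(d['bbox'],d['score'])
q0=(I[0,3],I[1,3],1.1888+np.pi)
u=proj(tp,C,K)[0]
d=min(o,key=lambda d:abs(np.array(d['bbox']).reshape(2,2).mean(0)-u).sum())
for t in(-.145,0,.05): print('tilt',t,fit([(d['pixels'],C,K)],q0,.048,t), 'expected',q0)
delta(toolT())
E
python3 chk2.py
```

```text
expected top px [[320.24091144 138.7307862 ]] [0.47711472 0.18611941 0.07784344]
[348.8, 265.1, 410.2, 333.5] 0.89
[608.0, 225.9, 640.0, 274.5] 0.89
[292.3, 78.7, 345.2, 193.3] 0.77
tilt -0.145 (array([0.47636596, 0.18414499, 4.33787033]), np.float64(0.02044788148427524)) expected (np.float64(0.47630735806940766), np.float64(0.18410970634087903), 4.330392653589794)
tilt 0 (array([0.47762146, 0.18712688, 4.32716867]), np.float64(0.01118493341741082)) expected (np.float64(0.47630735806940766), np.float64(0.18410970634087903), 4.330392653589794)
tilt 0.05 (array([0.47782008, 0.18843413, 4.33794429]), np.float64(0.010558664189835547)) expected (np.float64(0.47630735806940766), np.float64(0.18410970634087903), 4.330392653589794)
shift cm [0. 0. 0.] rotvec [-0.  0.  0.]
after-rot shift [0. 0. 0.] t 10.65 [0.4566 0.1348 0.2166] [ 1.7997e+02 -4.0000e-02  6.8150e+01] j [ 15.  10. 103.   0.  68.  37.] F [-0.   0.8  0.4] grip 0.0912
```

View pics/w4.png

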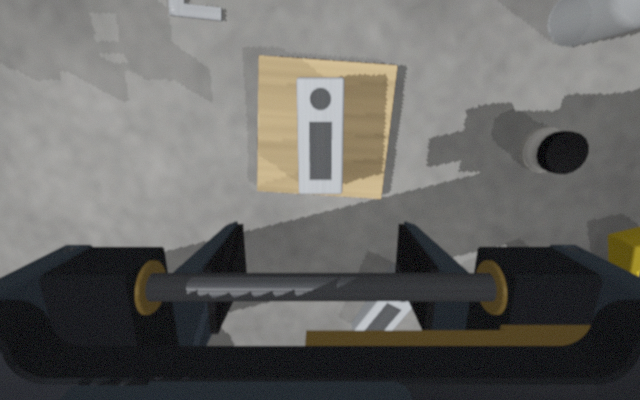

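The wrist view (w4) shows the second ingot centred on the base at (320,137) with its mark at the far end. I'll check the tilt from the fixed cameras and move to a look pose for C.

Emit:
step_arm --deltas '[{"tx":-1.5,"ty":1.2,"tz":0,"rx":0,"ry":0,"rz":0},{"tx":0,"ty":0,"tz":0,"rx":0,"ry":0,"rz":0.1},{"tx":0,"ty":0,"tz":0,"rx":0,"ry":0,"rz":0.1},{"tx":0,"ty":0,"tz":0,"rx":0,"ry":0,"rz":0.1},{"tx":0,"ty":0,"tz":0,"rx":0,"ry":0,"rz":0.1},{"tx":0,"ty":0,"tz":0,"rx":0,"ry":0,"rz":0.1},{"tx":-2.6,"ty":2.2,"tz":0,"rx":0,"ry":0,"rz":0},{"tx":-2.6,"ty":2.2,"tz":0,"rx":0,"ry":0,"rz":0},{"tx":-2.6,"ty":2.2,"tz":0,"rx":0,"ry":0,"rz":0},{"tx":-2.6,"ty":2.2,"tz":0,"rx":0,"ry":0,"rz":0},{"tx":-2.6,"ty":2.2,"tz":0,"rx":0,"ry":0,"rz":0},{"tx":-2.6,"ty":2.2,"tz":0,"rx":0,"ry":0,"rz":0},{"tx":-1.3,"ty":1,"tz":0,"rx":0,"ry":0,"rz":0},{"tx":0,"ty":0,"tz":0,"rx":0,"ry":0,"rz":0},{"tx":0,"ty":0,"tz":0,"rx":0,"ry":0,"rz":0}]'

```text
t: 11.9
tool_pos: [0.4218, -0.1014, 0.2162]
orientation: [-180.0, -0.0, 39.4]
force: [-0.5, 0.2, 0.3]
grip_width: 0.091
```

```bash
cat > chk3.py <<'E'
from h import *
b=ing((.4755,.1821,1.1888),.018); V=[]
for n in('scene','side'):
    p,C,K,o=look(n); u=proj(Tslope(b)[:3,3],C,K)[0]
    L=[d for d in o+bot.outline_of(p,'ingot_base') if np.abs(np.array(d['bbox']).reshape(2,2).mean(0)-u).sum()<14]
    print(n,u,[(d['bbox'],round(d['score'],2)) for d in L])
    if L: m=np.any([d['pixels'] for d in L],0); V.append((soft(m),C,K,m.sum()))
# union of base and second, with the second's tilt & gap varied
def cost(t,dz,dx):
    e=[]
    S=Tslope(b).copy(); S[:3,:3]=S[:3,:3]@R.from_euler('y',t).as_matrix(); S[2,3]+=dz; S[:2,3]+=dx
    for m,C,K,n in V:
        P=poly((W@S[:3,:3].T)+S[:3,3],C,K)|poly(W@b[:3,:3].T+b[:3,3],C,K); e.append(((soft(P)-m)**2).sum()/n)
    return np.round(e,3)
for t in(-.15,-.08,-.04,0,.04,.08,.15): print(t,cost(t,0,0),cost(t,.003,0))
C_=(.4722,-.0573,3.8307); q=wfit(C_); delta(pose((ing(q,0)@[-.004,0,.016,1])[:3],np.rad2deg(q[2])-180))
E
python3 chk3.py
```

```text
scene [356.72001491 213.73435063] [([338.2, 196.3, 378.0, 223.4], 0.9), ([340.2, 208.8, 377.0, 231.9], 0.57)]
side [292.42934462 184.67838912] [([286.4, 170.1, 304.3, 189.4], 0.65), ([282.3, 185.1, 305.5, 203.7], 0.82)]
-0.15 [0.048 0.396] [0.06  0.426]
-0.08 [0.039 0.423] [0.051 0.453]
-0.04 [0.036 0.421] [0.05 0.46]
0 [0.036 0.413] [0.043 0.46 ]
0.04 [0.035 0.442] [0.042 0.487]
0.08 [0.037 0.443] [0.045 0.493]
0.15 [0.047 0.462] [0.051 0.513]
wrist fit [ 0.4735 -0.0572  3.8182] 218.8 cost 0.005 px err 3.7 [299.0, 73.1, 341.6, 176.0]
shift cm [ 7.19 -0.04 20.04] rotvec [ 0.     -0.0001  0.0135]
after-rot shift [ 7.19 -0.13 20.04] t 12.3 [ 0.4215 -0.1008  0.2164] [180.    -0.    39.54] j [-15.   6. 107.   0.  67.  35.] F [-0.1  0.7  0.3] grip 0.0914
```

Emit:
step_arm --deltas '[{"tx":2.4,"ty":-0.1,"tz":0,"rx":0,"ry":0,"rz":0.013},{"tx":2.4,"ty":0,"tz":0,"rx":0,"ry":0,"rz":0},{"tx":2.4,"ty":0,"tz":0,"rx":0,"ry":0,"rz":0},{"tx":0,"ty":0,"tz":3,"rx":0,"ry":0,"rz":0},{"tx":0,"ty":0,"tz":3,"rx":0,"ry":0,"rz":0},{"tx":0,"ty":0,"tz":3,"rx":0,"ry":0,"rz":0},{"tx":0,"ty":0,"tz":3,"rx":0,"ry":0,"rz":0},{"tx":0,"ty":0,"tz":3,"rx":0,"ry":0,"rz":0},{"tx":0,"ty":0,"tz":2.5,"rx":0,"ry":0,"rz":0},{"tx":0,"ty":0,"tz":1.5,"rx":0,"ry":0,"rz":0},{"tx":0,"ty":0,"tz":1.0,"rx":0,"ry":0,"rz":0},{"tx":0,"ty":0,"tz":0,"rx":0,"ry":0,"rz":0},{"tx":0,"ty":0,"tz":0,"rx":0,"ry":0,"rz":0}]'

```text
t: 13.38
tool_pos: [0.4766, -0.0552, 0.0161]
orientation: [-180.0, 0.0, 38.7]
force: [-0.1, -0.4, 0.2]
grip_width: 0.0911
```

Emit:
step_arm --deltas '[{"tx":0,"ty":0,"tz":0,"rx":0,"ry":0,"rz":0},{"tx":0,"ty":0,"tz":0,"rx":0,"ry":0,"rz":0},{"tx":0,"ty":0,"tz":0,"rx":0,"ry":0,"rz":0},{"tx":0,"ty":0,"tz":0,"rx":0,"ry":0,"rz":0},{"tx":0,"ty":0,"tz":0,"rx":0,"ry":0,"rz":0},{"tx":0,"ty":0,"tz":0,"rx":0,"ry":0,"rz":0},{"tx":0,"ty":0,"tz":0,"rx":0,"ry":0,"rz":0},{"tx":0,"ty":0,"tz":0,"rx":0,"ry":0,"rz":0}]' --claw 255

```text
t: 14.05
tool_pos: [0.4766, -0.0554, 0.0165]
orientation: [180.0, -0.0, 38.7]
force: [-0.0, 0.7, 1.7]
grip_width: 0.0437
```

```bash
python3 -c "
from h import *
T=toolT();D=np.linalg.inv(T)@ing((.4735,-.0572,3.8182),0);print(np.round(D,4));delta(T)"
```

```text
[[-1.00e+00  9.00e-04  0.00e+00 -3.50e-03]
 [ 9.00e-04  1.00e+00  1.00e-04 -5.00e-04]
 [-0.00e+00  1.00e-04 -1.00e+00  1.65e-02]
 [ 0.00e+00  0.00e+00  0.00e+00  1.00e+00]]
shift cm [0. 0. 0.] rotvec [ 0. -0.  0.]
after-rot shift [0. 0. 0.] t 14.05 [ 0.4766 -0.0554  0.0165] [180.    -0.    38.71] j [ -8.  24. 118.  -0.  39.  43.] F [-0.   0.7  1.7] grip 0.0437
```

Emit:
step_arm --deltas '[{"tx":0,"ty":0,"tz":-1.5,"rx":0,"ry":0,"rz":0},{"tx":0,"ty":0,"tz":-2.5,"rx":0,"ry":0,"rz":-0.116},{"tx":0,"ty":0,"tz":-2.5,"rx":0,"ry":0,"rz":-0.116},{"tx":0,"ty":0,"tz":-2.5,"rx":0,"ry":0,"rz":-0.116},{"tx":0,"ty":0,"tz":-2.5,"rx":0,"ry":0,"rz":-0.116},{"tx":0,"ty":0,"tz":-2.5,"rx":0,"ry":0,"rz":-0.116},{"tx":0,"ty":0,"tz":-2.5,"rx":0,"ry":0,"rz":-0.116},{"tx":0,"ty":0,"tz":-2.5,"rx":0,"ry":0,"rz":-0.116},{"tx":0,"ty":0,"tz":-2,"rx":0,"ry":0,"rz":-0.116},{"tx":0,"ty":0,"tz":0,"rx":0,"ry":0,"rz":-0.116},{"tx":0,"ty":0,"tz":0,"rx":0,"ry":0,"rz":-0.116},{"tx":0,"ty":0,"tz":0,"rx":0,"ry":0,"rz":-0.116},{"tx":0,"ty":0,"tz":0,"rx":0,"ry":0,"rz":-0.116},{"tx":0,"ty":0,"tz":0,"rx":0,"ry":0,"rz":-0.116},{"tx":0,"ty":0,"tz":0,"rx":0,"ry":0,"rz":-0.116},{"tx":0,"ty":0,"tz":0,"rx":0,"ry":0,"rz":-0.116},{"tx":0,"ty":0,"tz":0,"rx":0,"ry":0,"rz":-0.116},{"tx":0,"ty":0,"tz":0,"rx":0,"ry":0,"rz":-0.116},{"tx":0,"ty":0,"tz":0,"rx":0,"ry":0,"rz":-0.112},{"tx":0,"ty":0,"tz":0,"rx":0,"ry":0,"rz":0}]'

```text
t: 15.72
tool_pos: [0.4758, -0.0553, 0.2253]
orientation: [-180.0, -0.1, 158.2]
force: [-0.1, 0.3, -4.4]
grip_width: 0.0436
```

```bash
cat > t3.py <<'E'
from h import *
import sys
I=ing((.4748,.1858,np.deg2rad(158.1+180)),.078+float(sys.argv[1]))
delta(I@np.linalg.inv(grasp(-.0035,.0165)))
E
python3 t3.py .04
```

```text
shift cm [ 9.36 22.36  9.09] rotvec [-0.0007 -0.0025  0.0022]
after-rot shift [ 9.43 22.34  9.08] t 15.72 [ 0.4758 -0.0553  0.2253] [-1.7996e+02 -1.4000e-01  1.5823e+02] j [ -8.  10. 101.  -0.  69. -76.] F [-0.1  0.3 -4.4] grip 0.0436
```

Emit:
step_arm --deltas '[{"tx":0.6,"ty":1.4,"tz":0,"rx":0,"ry":0,"rz":0},{"tx":1,"ty":2.4,"tz":0,"rx":0,"ry":0,"rz":0},{"tx":1,"ty":2.4,"tz":0,"rx":0,"ry":0,"rz":0},{"tx":1,"ty":2.4,"tz":0,"rx":0,"ry":0,"rz":0},{"tx":1,"ty":2.4,"tz":0,"rx":0,"ry":0,"rz":0},{"tx":1,"ty":2.4,"tz":0,"rx":0,"ry":0,"rz":0},{"tx":1,"ty":2.4,"tz":0,"rx":0,"ry":0,"rz":0},{"tx":1,"ty":2.4,"tz":0,"rx":0,"ry":0,"rz":0},{"tx":1,"ty":2.4,"tz":0,"rx":0,"ry":0,"rz":0},{"tx":0.8,"ty":1.8,"tz":0,"rx":0,"ry":0,"rz":0},{"tx":0,"ty":0,"tz":2,"rx":0,"ry":0,"rz":0},{"tx":0,"ty":0,"tz":2.5,"rx":0,"ry":0,"rz":0},{"tx":0,"ty":0,"tz":2.5,"rx":0,"ry":0,"rz":0},{"tx":0,"ty":0,"tz":2,"rx":0,"ry":0,"rz":0},{"tx":0,"ty":0,"tz":0,"rx":0,"ry":0,"rz":0},{"tx":0,"ty":0,"tz":0,"rx":0,"ry":0,"rz":0}]'

```text
t: 17.05
tool_pos: [0.472, 0.1872, 0.1353]
orientation: [-179.9, -0.1, 158.0]
force: [0.2, -0.0, -2.8]
grip_width: 0.044
```

```bash
python3 t3.py 0
```

```text
shift cm [ 0.02 -0.01  4.08] rotvec [-0.0024 -0.0025 -0.0014]
after-rot shift [ 0.03 -0.02  4.08] t 17.05 [0.472  0.1872 0.1353] [-1.7986e+02 -1.4000e-01  1.5802e+02] j [ 20.  17. 106.  -0.  57. -48.] F [ 0.2 -0.  -2.8] grip 0.044
```

Emit:
step_arm --deltas '[{"tx":0,"ty":0,"tz":1.5,"rx":0,"ry":0,"rz":0},{"tx":0,"ty":0,"tz":1.2,"rx":0,"ry":0,"rz":0},{"tx":0,"ty":0,"tz":0.7,"rx":0,"ry":0,"rz":0},{"tx":0,"ty":0,"tz":0.4,"rx":0,"ry":0,"rz":0},{"tx":0,"ty":0,"tz":0,"rx":0,"ry":0,"rz":0},{"tx":0,"ty":0,"tz":0,"rx":0,"ry":0,"rz":0}]'

```text
t: 17.55
tool_pos: [0.4734, 0.1877, 0.0991]
orientation: [179.9, 0.1, 158.1]
force: [1.3, -0.2, -3.8]
grip_width: 0.0438
```

Emit:
step_arm --deltas '[{"tx":0,"ty":0,"tz":0.1,"rx":0,"ry":0,"rz":0},{"tx":0,"ty":0,"tz":0,"rx":0,"ry":0,"rz":0}]'

```text
t: 17.72
tool_pos: [0.4733, 0.1876, 0.0979]
orientation: [180.0, 0.1, 158.1]
force: [-0.5, 0.3, -4.2]
grip_width: 0.0438
```

Emit:
step_arm --deltas '[{"tx":0,"ty":0,"tz":0.07,"rx":0,"ry":0,"rz":0},{"tx":0,"ty":0,"tz":0,"rx":0,"ry":0,"rz":0}]'

```text
t: 17.88
tool_pos: [0.4729, 0.1875, 0.0969]
orientation: [180.0, 0.0, 158.1]
force: [0.8, -0.1, -5.0]
grip_width: 0.0439
```

Emit:
step_arm --deltas '[{"tx":0,"ty":0,"tz":0.1,"rx":0,"ry":0,"rz":0},{"tx":0,"ty":0,"tz":0,"rx":0,"ry":0,"rz":0}]'

```text
t: 18.05
tool_pos: [0.4728, 0.1874, 0.0956]
orientation: [-180.0, -0.0, 158.1]
force: [0.2, 0.4, -4.6]
grip_width: 0.0434
```

Emit:
step_arm --deltas '[{"tx":0,"ty":0,"tz":0.05,"rx":0,"ry":0,"rz":0},{"tx":0,"ty":0,"tz":0,"rx":0,"ry":0,"rz":0}]'

```text
t: 18.22
tool_pos: [0.4728, 0.1874, 0.095]
orientation: [-180.0, -0.0, 158.1]
force: [0.0, -0.7, -4.1]
grip_width: 0.0437
```

Emit:
step_arm --deltas '[{"tx":0,"ty":0,"tz":0.05,"rx":0,"ry":0,"rz":0},{"tx":0,"ty":0,"tz":0,"rx":0,"ry":0,"rz":0}]'

```text
t: 18.38
tool_pos: [0.4728, 0.1875, 0.0945]
orientation: [-180.0, -0.0, 158.1]
force: [0.0, -0.1, -4.3]
grip_width: 0.0436
```

Emit:
step_arm --deltas '[{"tx":0,"ty":0,"tz":0.05,"rx":0,"ry":0,"rz":0},{"tx":0,"ty":0,"tz":0,"rx":0,"ry":0,"rz":0}]'

```text
t: 18.55
tool_pos: [0.4729, 0.1875, 0.0943]
orientation: [180.0, 0.0, 158.1]
force: [-0.6, -0.1, -3.0]
grip_width: 0.0438
```

Emit:
step_arm --deltas '[{"tx":0,"ty":0,"tz":0.05,"rx":0,"ry":0,"rz":0},{"tx":0,"ty":0,"tz":0,"rx":0,"ry":0,"rz":0}]'

```text
t: 18.72
tool_pos: [0.4729, 0.1875, 0.0943]
orientation: [180.0, 0.0, 158.1]
force: [-1.4, -1.0, 2.7]
grip_width: 0.0437
```

Emit:
step_arm --deltas '[{"tx":0,"ty":0,"tz":0,"rx":0,"ry":0,"rz":0},{"tx":0,"ty":0,"tz":0,"rx":0,"ry":0,"rz":0},{"tx":0,"ty":0,"tz":0,"rx":0,"ry":0,"rz":0},{"tx":0,"ty":0,"tz":0,"rx":0,"ry":0,"rz":0},{"tx":0,"ty":0,"tz":0,"rx":0,"ry":0,"rz":0},{"tx":0,"ty":0,"tz":0,"rx":0,"ry":0,"rz":0},{"tx":0,"ty":0,"tz":-1,"rx":0,"ry":0,"rz":0},{"tx":0,"ty":0,"tz":-2.5,"rx":0,"ry":0,"rz":0},{"tx":0,"ty":0,"tz":-3,"rx":0,"ry":0,"rz":0},{"tx":0,"ty":0,"tz":-3,"rx":0,"ry":0,"rz":0},{"tx":0,"ty":0,"tz":-3,"rx":0,"ry":0,"rz":0},{"tx":-2,"ty":0,"tz":-2,"rx":0,"ry":0,"rz":0},{"tx":-3,"ty":0,"tz":-1,"rx":0,"ry":0,"rz":0},{"tx":-3,"ty":0,"tz":0,"rx":0,"ry":0,"rz":0},{"tx":0,"ty":0,"tz":0,"rx":0,"ry":0,"rz":0},{"tx":0,"ty":0,"tz":0,"rx":0,"ry":0,"rz":0}]' --claw 0

```text
t: 20.05
tool_pos: [0.5477, 0.1571, 0.2489]
orientation: [180.0, -0.0, 158.0]
force: [-0.5, -0.2, 0.4]
grip_width: 0.0915
```

```bash
python3 -c "
from h import *
q=wfit((.4748,.1858,np.deg2rad(338.1)),.078,save='pics/w5.png')
delta(toolT())
# B look pose: tool yaw options
"
```

```text
wrist fit [0.5172 0.1993 5.8409] 334.7 cost 1.899 px err 2.9 [264.7, 97.5, 375.1, 138.7]
shift cm [-0.  0.  0.] rotvec [-0.  0. -0.]
after-rot shift [0. 0. 0.] t 20.15 [0.5462 0.1577 0.2486] [-1.7997e+02 -7.0000e-02  1.5812e+02] j [ 15.  17.  88.   0.  75. -53.] F [-0.7  0.9 -0.3] grip 0.0914
```

View pics/w5.png

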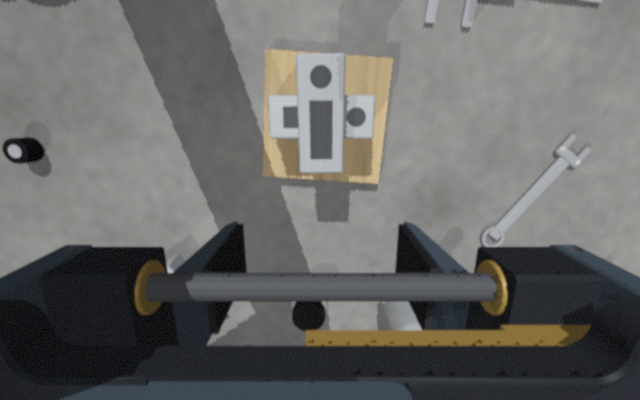

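The wrist view (w5) shows the third ingot crosswise at (320,112), centred on the level block, with its mark at (320,76). I'll refit it and turn towards B.

```bash
python3 -c "
from h import *
p,C,K,o=look('wrist')
for d in o[:6]:
    q,f=fit([(d['pixels'],C,K)],(.4748,.1858,np.deg2rad(338.1)),.078); print(np.round(q,4),round(np.rad2deg(q[2]),1),round(f,3),d['bbox'])
p=bot.get_image('wrist');print([(np.round(d['centre']),round(d['score'],2)) for d in bot.mark_of(p,'ingot_p_top')], proj(ing((.4748,.1858,np.deg2rad(338.1)),.078)[:3,:]@[.0022,0,.03,1],C,K))
"
```

```text
[0.4758 0.1868 5.9072] 338.5 0.012 [295.6, 57.7, 343.6, 174.8]
[0.5193 0.2045 5.9774] 342.5 1.803 [267.6, 97.4, 377.8, 141.0]
[ 0.8509 -0.059   6.316 ] 361.9 0.805 [168.7, 257.8, 187.2, 271.2]
[] [[319.8323893  119.16378039]]
```

Emit:
step_arm --deltas '[{"tx":0,"ty":0,"tz":0,"rx":0,"ry":0,"rz":0.12},{"tx":0,"ty":0,"tz":0,"rx":0,"ry":0,"rz":0.12},{"tx":0,"ty":0,"tz":0,"rx":0,"ry":0,"rz":0.12},{"tx":0,"ty":0,"tz":0,"rx":0,"ry":0,"rz":0.12},{"tx":0,"ty":0,"tz":0,"rx":0,"ry":0,"rz":0.12},{"tx":0,"ty":0,"tz":0,"rx":0,"ry":0,"rz":0.12},{"tx":0,"ty":0,"tz":0,"rx":0,"ry":0,"rz":0.12},{"tx":0,"ty":0,"tz":0,"rx":0,"ry":0,"rz":0.12},{"tx":0,"ty":0,"tz":0,"rx":0,"ry":0,"rz":0.12},{"tx":0,"ty":0,"tz":0,"rx":0,"ry":0,"rz":0.12},{"tx":0,"ty":0,"tz":0,"rx":0,"ry":0,"rz":0.12},{"tx":0,"ty":0,"tz":0,"rx":0,"ry":0,"rz":0.12},{"tx":0,"ty":0,"tz":0,"rx":0,"ry":0,"rz":0.12},{"tx":0,"ty":0,"tz":0,"rx":0,"ry":0,"rz":0.12},{"tx":0,"ty":0,"tz":0,"rx":0,"ry":0,"rz":0.12},{"tx":0,"ty":0,"tz":0,"rx":0,"ry":0,"rz":0.12},{"tx":0,"ty":0,"tz":0,"rx":0,"ry":0,"rz":0.12},{"tx":0,"ty":0,"tz":0,"rx":0,"ry":0,"rz":0.12},{"tx":0,"ty":0,"tz":0,"rx":0,"ry":0,"rz":0.12},{"tx":0,"ty":0,"tz":0,"rx":0,"ry":0,"rz":0.12}]'

```text
t: 22.02
tool_pos: [0.5465, 0.158, 0.2488]
orientation: [180.0, 0.0, 20.3]
force: [-0.2, 0.0, 0.3]
grip_width: 0.0914
```

Emit:
step_arm --deltas '[{"tx":0,"ty":0,"tz":0,"rx":0,"ry":0,"rz":0.12},{"tx":0,"ty":0,"tz":0,"rx":0,"ry":0,"rz":0.01},{"tx":-0.4,"ty":1.5,"tz":0,"rx":0,"ry":0,"rz":0},{"tx":-0.5,"ty":2.7,"tz":0,"rx":0,"ry":0,"rz":0},{"tx":-0.5,"ty":2.7,"tz":0,"rx":0,"ry":0,"rz":0},{"tx":-0.5,"ty":2.7,"tz":0,"rx":0,"ry":0,"rz":0},{"tx":-0.5,"ty":2.7,"tz":0,"rx":0,"ry":0,"rz":0},{"tx":-0.5,"ty":2.7,"tz":0,"rx":0,"ry":0,"rz":0},{"tx":-0.5,"ty":2.7,"tz":0,"rx":0,"ry":0,"rz":0},{"tx":-0.5,"ty":2.7,"tz":0.8,"rx":0,"ry":0,"rz":0},{"tx":-0.5,"ty":2.7,"tz":0.8,"rx":0,"ry":0,"rz":0},{"tx":-0.2,"ty":2.4,"tz":0.8,"rx":0,"ry":0,"rz":0},{"tx":0,"ty":0,"tz":0,"rx":0,"ry":0,"rz":0},{"tx":0,"ty":0,"tz":0,"rx":0,"ry":0,"rz":0}]'

```text
t: 23.18
tool_pos: [0.5599, -0.1016, 0.2241]
orientation: [-179.9, 0.1, 13.2]
force: [-0.4, -0.3, -0.1]
grip_width: 0.0911
```

```bash
python3 -c "
from h import *
q=wfit((.6319,-.0839,.2289)); delta(pose((ing(q,0)@[-.004,0,.016,1])[:3],np.rad2deg(q[2])))"
```

```text
wrist fit [ 0.6331 -0.0851  0.2336] 13.4 cost 0.008 px err 3.7 [302.5, 65.6, 344.8, 169.2]
shift cm [ 7.03  0.2  20.9 ] rotvec [-0.0004 -0.0003 -0.0021]
after-rot shift [ 7.03  0.21 20.89] t 23.28 [ 0.5603 -0.1003  0.2249] [-1.7998e+02 -2.0000e-02  1.3260e+01] j [-11.  18.  90.   0.  72.  65.] F [-0.5  1.  -0.1] grip 0.0911
```

Emit:
step_arm --deltas '[{"tx":2.4,"ty":0.1,"tz":0,"rx":0,"ry":0,"rz":-0.002},{"tx":2.4,"ty":0.1,"tz":0,"rx":0,"ry":0,"rz":0},{"tx":2.2,"ty":0,"tz":0,"rx":0,"ry":0,"rz":0},{"tx":0,"ty":0,"tz":3,"rx":0,"ry":0,"rz":0},{"tx":0,"ty":0,"tz":3,"rx":0,"ry":0,"rz":0},{"tx":0,"ty":0,"tz":3,"rx":0,"ry":0,"rz":0},{"tx":0,"ty":0,"tz":3,"rx":0,"ry":0,"rz":0},{"tx":0,"ty":0,"tz":3,"rx":0,"ry":0,"rz":0},{"tx":0,"ty":0,"tz":2.5,"rx":0,"ry":0,"rz":0},{"tx":0,"ty":0,"tz":2,"rx":0,"ry":0,"rz":0},{"tx":0,"ty":0,"tz":1.4,"rx":0,"ry":0,"rz":0},{"tx":0,"ty":0,"tz":0,"rx":0,"ry":0,"rz":0},{"tx":0,"ty":0,"tz":0,"rx":0,"ry":0,"rz":0}]'

```text
t: 24.37
tool_pos: [0.629, -0.0858, 0.0157]
orientation: [-180.0, 0.0, 13.4]
force: [1.1, 0.3, -0.3]
grip_width: 0.0907
```

Emit:
step_arm --deltas '[{"tx":0,"ty":0,"tz":0,"rx":0,"ry":0,"rz":0},{"tx":0,"ty":0,"tz":0,"rx":0,"ry":0,"rz":0},{"tx":0,"ty":0,"tz":0,"rx":0,"ry":0,"rz":0},{"tx":0,"ty":0,"tz":0,"rx":0,"ry":0,"rz":0},{"tx":0,"ty":0,"tz":0,"rx":0,"ry":0,"rz":0},{"tx":0,"ty":0,"tz":0,"rx":0,"ry":0,"rz":0},{"tx":0,"ty":0,"tz":0,"rx":0,"ry":0,"rz":0},{"tx":0,"ty":0,"tz":0,"rx":0,"ry":0,"rz":0}]' --claw 255

```text
t: 25.03
tool_pos: [0.6288, -0.0869, 0.0158]
orientation: [-180.0, 0.0, 13.3]
force: [-0.7, 0.5, 2.2]
grip_width: 0.0439
```

```bash
python3 -c "
from h import *
T=toolT();D=np.linalg.inv(T)@ing((.6331,-.0851,.2336),0);print(np.round(D,4));delta(T)"
```

```text
[[ 1.00e+00 -2.10e-03 -1.00e-04  4.60e-03]
 [-2.10e-03 -1.00e+00 -3.00e-04 -8.00e-04]
 [-1.00e-04  3.00e-04 -1.00e+00  1.58e-02]
 [ 0.00e+00  0.00e+00  0.00e+00  1.00e+00]]
shift cm [0. 0. 0.] rotvec [-0. -0.  0.]
after-rot shift [0. 0. 0.] t 25.03 [ 0.6288 -0.0869  0.0158] [-1.7998e+02  1.0000e-02  1.3260e+01] j [-9. 34. 96.  0. 50. 68.] F [-0.7  0.5  2.2] grip 0.0439
```

Emit:
step_arm --deltas '[{"tx":0,"ty":0,"tz":-1.5,"rx":0,"ry":0,"rz":0},{"tx":0,"ty":0,"tz":-2.5,"rx":0,"ry":0,"rz":0},{"tx":0,"ty":0,"tz":-2.5,"rx":0,"ry":0,"rz":-0.12},{"tx":0,"ty":0,"tz":-2.5,"rx":0,"ry":0,"rz":-0.12},{"tx":0,"ty":0,"tz":-2.5,"rx":0,"ry":0,"rz":-0.12},{"tx":0,"ty":0,"tz":-2.5,"rx":0,"ry":0,"rz":-0.12},{"tx":0,"ty":0,"tz":-2.5,"rx":0,"ry":0,"rz":-0.12},{"tx":0,"ty":0,"tz":-2.5,"rx":0,"ry":0,"rz":-0.12},{"tx":0,"ty":0,"tz":-2.5,"rx":0,"ry":0,"rz":-0.12},{"tx":0,"ty":0,"tz":-1,"rx":0,"ry":0,"rz":-0.12},{"tx":0,"ty":0,"tz":0,"rx":0,"ry":0,"rz":-0.12},{"tx":0,"ty":0,"tz":0,"rx":0,"ry":0,"rz":-0.12},{"tx":0,"ty":0,"tz":0,"rx":0,"ry":0,"rz":-0.12},{"tx":0,"ty":0,"tz":0,"rx":0,"ry":0,"rz":-0.12},{"tx":0,"ty":0,"tz":0,"rx":0,"ry":0,"rz":-0.12},{"tx":0,"ty":0,"tz":0,"rx":0,"ry":0,"rz":-0.12},{"tx":0,"ty":0,"tz":0,"rx":0,"ry":0,"rz":-0.12},{"tx":0,"ty":0,"tz":0,"rx":0,"ry":0,"rz":-0.12},{"tx":0,"ty":0,"tz":0,"rx":0,"ry":0,"rz":-0.12},{"tx":0,"ty":0,"tz":0,"rx":0,"ry":0,"rz":-0.12}]'

```text
t: 26.7
tool_pos: [0.6283, -0.087, 0.2394]
orientation: [-179.9, -0.1, 137.4]
force: [0.9, 0.2, -3.8]
grip_width: 0.0441
```

Emit:
step_arm --deltas '[{"tx":0,"ty":0,"tz":0,"rx":0,"ry":0,"rz":-0.12},{"tx":0,"ty":0,"tz":0,"rx":0,"ry":0,"rz":-0.12},{"tx":0,"ty":0,"tz":0,"rx":0,"ry":0,"rz":-0.12},{"tx":0,"ty":0,"tz":0,"rx":0,"ry":0,"rz":-0.011},{"tx":0,"ty":0,"tz":0,"rx":0,"ry":0,"rz":0}]'

```text
t: 27.12
tool_pos: [0.6285, -0.087, 0.2397]
orientation: [-180.0, -0.1, 158.2]
force: [1.2, 0.9, -4.0]
grip_width: 0.0436
```

```bash
cat > t4.py <<'E'
from h import *
import sys
I=Tslope(ing((.4755,.1866,np.deg2rad(338.3)),.0778)); I[2,3]+=float(sys.argv[1])
delta(I@np.linalg.inv(grasp(.0046,.0158,False)))
E
python3 t4.py .04
```

```text
shift cm [23.47 19.71  7.74] rotvec [-0.0003  0.1428 -0.0026]
after-rot shift [22.08 19.76 11.  ] t 27.12 [ 0.6285 -0.087   0.2397] [-1.7997e+02 -1.0000e-01  1.5815e+02] j [ -9.  23.  80.  -0.  77. -77.] F [ 1.2  0.9 -4. ] grip 0.0436
```

Emit:
step_arm --deltas '[{"tx":1.3,"ty":1.1,"tz":0,"rx":0,"ry":0,"rz":0},{"tx":2.3,"ty":1.9,"tz":0,"rx":0,"ry":0,"rz":0},{"tx":2.3,"ty":1.9,"tz":0,"rx":0,"ry":0,"rz":0},{"tx":2.3,"ty":1.9,"tz":0,"rx":0,"ry":0,"rz":0},{"tx":2.3,"ty":1.9,"tz":0,"rx":0,"ry":0,"rz":0},{"tx":2.3,"ty":1.9,"tz":0,"rx":0,"ry":0,"rz":0},{"tx":2.3,"ty":1.9,"tz":0,"rx":0,"ry":0,"rz":0},{"tx":2.3,"ty":1.9,"tz":0,"rx":0,"ry":0,"rz":0},{"tx":2.3,"ty":1.9,"tz":0,"rx":0,"ry":0,"rz":0},{"tx":2.3,"ty":1.9,"tz":0,"rx":0,"ry":0,"rz":0},{"tx":1.5,"ty":1.5,"tz":0,"rx":0,"ry":0,"rz":0},{"tx":0,"ty":0,"tz":1.5,"rx":0,"ry":0.05,"rz":0},{"tx":0,"ty":0,"tz":0,"rx":0,"ry":0.05,"rz":0},{"tx":0,"ty":0,"tz":0,"rx":0,"ry":0.043,"rz":-0.003},{"tx":0,"ty":0,"tz":0,"rx":0,"ry":0,"rz":0},{"tx":0,"ty":0,"tz":0,"rx":0,"ry":0,"rz":0}]'

```text
t: 28.45
tool_pos: [0.4838, 0.1826, 0.2252]
orientation: [-180.0, -8.2, 158.3]
force: [-0.4, 0.1, -3.0]
grip_width: 0.044
```

```bash
python3 t4.py .0; python3 t4.py .03
```

```text
shift cm [-1.44  0.07 10.15] rotvec [-0.0006  0.0021  0.0004]
after-rot shift [-1.46  0.06 10.15] t 28.45 [0.4838 0.1826 0.2252] [-179.97   -8.16  158.32] j [ 16.  16.  93.   5.  77. -53.] F [-0.4  0.1 -3. ] grip 0.044
shift cm [-1.01  0.06  7.18] rotvec [-0.0006  0.0021  0.0004]
after-rot shift [-1.03  0.06  7.18] t 28.45 [0.4838 0.1826 0.2252] [-179.97   -8.16  158.32] j [ 16.  16.  93.   5.  77. -53.] F [-0.4  0.1 -3. ] grip 0.044
```

Emit:
step_arm --deltas '[{"tx":-0.3,"ty":0,"tz":2,"rx":0,"ry":0.002,"rz":0},{"tx":-0.4,"ty":0,"tz":2.5,"rx":0,"ry":0,"rz":0},{"tx":-0.3,"ty":0.1,"tz":2.2,"rx":0,"ry":0,"rz":0},{"tx":-0.3,"ty":0,"tz":1.8,"rx":0,"ry":0,"rz":0},{"tx":-0.1,"ty":0,"tz":0.9,"rx":0,"ry":0,"rz":0},{"tx":0,"ty":0,"tz":0.3,"rx":0,"ry":0,"rz":0},{"tx":0,"ty":0,"tz":0,"rx":0,"ry":0,"rz":0},{"tx":0,"ty":0,"tz":0,"rx":0,"ry":0,"rz":0},{"tx":0,"ty":0,"tz":0,"rx":0,"ry":0,"rz":0}]'

```text
t: 29.2
tool_pos: [0.4846, 0.1842, 0.129]
orientation: [179.9, -8.2, 158.5]
force: [-0.2, 0.2, -3.5]
grip_width: 0.0436
```

```bash
python3 t4.py .0
```

```text
shift cm [-0.06 -0.12  0.62] rotvec [0.0016 0.0019 0.003 ]
after-rot shift [-0.06 -0.12  0.62] t 29.2 [0.4846 0.1842 0.129 ] [179.88  -8.17 158.48] j [ 16.  21. 101.   6.  65. -55.] F [-0.2  0.2 -3.5] grip 0.0436
```

Emit:
step_arm --deltas '[{"tx":0,"ty":0,"tz":0.2,"rx":0,"ry":0.002,"rz":0.003},{"tx":0,"ty":0,"tz":0.15,"rx":0,"ry":0,"rz":0},{"tx":0,"ty":0,"tz":0.05,"rx":0,"ry":0,"rz":0},{"tx":0,"ty":0,"tz":0,"rx":0,"ry":0,"rz":0}]'

```text
t: 29.53
tool_pos: [0.4831, 0.1841, 0.1237]
orientation: [-180.0, -8.4, 158.3]
force: [0.0, -0.0, -3.6]
grip_width: 0.0443
```

Emit:
step_arm --deltas '[{"tx":0,"ty":0,"tz":0.1,"rx":0,"ry":0,"rz":0},{"tx":0,"ty":0,"tz":0,"rx":0,"ry":0,"rz":0}]'

```text
t: 29.7
tool_pos: [0.4832, 0.1842, 0.1228]
orientation: [180.0, -8.4, 158.3]
force: [0.7, 0.7, -2.7]
grip_width: 0.0438
```

Emit:
step_arm --deltas '[{"tx":0,"ty":0,"tz":0.05,"rx":0,"ry":0,"rz":0},{"tx":0,"ty":0,"tz":0,"rx":0,"ry":0,"rz":0}]'

```text
t: 29.87
tool_pos: [0.4833, 0.1842, 0.1228]
orientation: [180.0, -8.4, 158.3]
force: [0.6, -0.3, 1.6]
grip_width: 0.0437
```

Emit:
step_arm --deltas '[{"tx":0,"ty":0,"tz":0,"rx":0,"ry":0,"rz":0},{"tx":0,"ty":0,"tz":0,"rx":0,"ry":0,"rz":0},{"tx":0,"ty":0,"tz":0,"rx":0,"ry":0,"rz":0},{"tx":0,"ty":0,"tz":0,"rx":0,"ry":0,"rz":0},{"tx":0,"ty":0,"tz":0,"rx":0,"ry":0,"rz":0},{"tx":0,"ty":0,"tz":0,"rx":0,"ry":0,"rz":0},{"tx":0,"ty":0,"tz":-1,"rx":0,"ry":0,"rz":0},{"tx":0,"ty":0,"tz":-2.5,"rx":0,"ry":0,"rz":0},{"tx":0,"ty":0,"tz":-3,"rx":0,"ry":0,"rz":0},{"tx":0,"ty":0,"tz":-3,"rx":0,"ry":-0.05,"rz":0},{"tx":0,"ty":0,"tz":-3,"rx":0,"ry":-0.05,"rz":0},{"tx":0,"ty":0,"tz":-2,"rx":0,"ry":-0.045,"rz":0},{"tx":-3,"ty":0,"tz":0,"rx":0,"ry":0,"rz":0},{"tx":-3,"ty":0,"tz":0,"rx":0,"ry":0,"rz":0},{"tx":-3,"ty":0,"tz":0,"rx":0,"ry":0,"rz":0},{"tx":-1,"ty":0,"tz":0,"rx":0,"ry":0,"rz":0},{"tx":0,"ty":0,"tz":0,"rx":0,"ry":0,"rz":0},{"tx":0,"ty":0,"tz":0,"rx":0,"ry":0,"rz":0}]' --claw 0

```text
t: 31.37
tool_pos: [0.5918, 0.1407, 0.2657]
orientation: [-180.0, -0.2, 158.3]
force: [0.7, -0.4, -0.2]
grip_width: 0.0911
```

```bash
python3 -c "
from h import *
I=Tslope(ing((.4755,.1866,np.deg2rad(338.3)),.0778)); q0=(I[0,3],I[1,3],np.deg2rad(158.3))
p,C,K,o=look('wrist')
for d in o[:4]: print(np.round(q0,4),[np.round(v,4) for v in fit([(d['pixels'],C,K)],q0,I[2,3],-.145)],d['bbox'])
a=p['img'][:230,180:480]
b=bot.get_image('side')['img'][140:225,240:350];c=bot.get_image('scene')['img'][150:260,290:430]
V=np.hstack([cv2.resize(x,(w,400),interpolation=3) for x,w in((b,400),(c,400))]);cv2.imwrite('pics/f.png',V[:,:,::-1]);cv2.imwrite('pics/f2.png',p['img'][:,:,::-1]);delta(toolT())"
```

```text
[0.4775 0.1858 2.7629] [array([0.4544, 0.2321, 2.5928]), np.float64(1.8597)] [265.0, 48.0, 374.6, 96.4]
[0.4775 0.1858 2.7629] [array([0.3686, 0.258 , 3.1795]), np.float64(0.8631)] [206.1, 329.1, 249.6, 345.6]
[0.4775 0.1858 2.7629] [array([0.4763, 0.1873, 2.7636]), np.float64(0.0084)] [294.0, 0.3, 351.6, 127.0]
shift cm [-0. -0.  0.] rotvec [-0.  0.  0.]
after-rot shift [0. 0. 0.] t 31.57 [0.5913 0.1413 0.2662] [-1.8000e+02 -1.3000e-01  1.5835e+02] j [ 12.  20.  81.   0.  79. -56.] F [ 0.1  0.6 -0.2] grip 0.091
```

View pics/f.png

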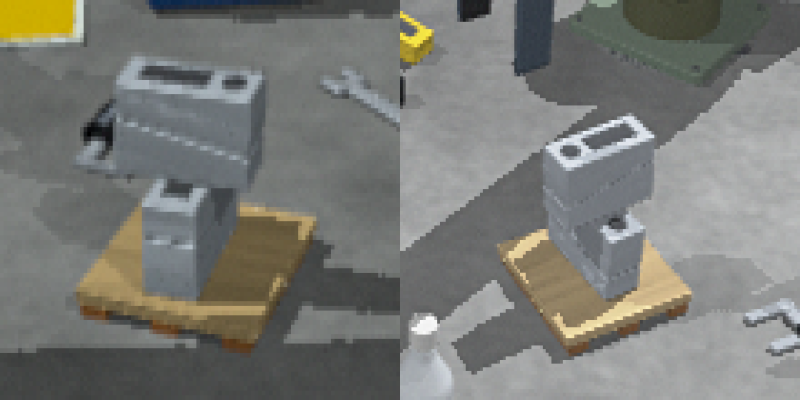

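View pics/f2.png

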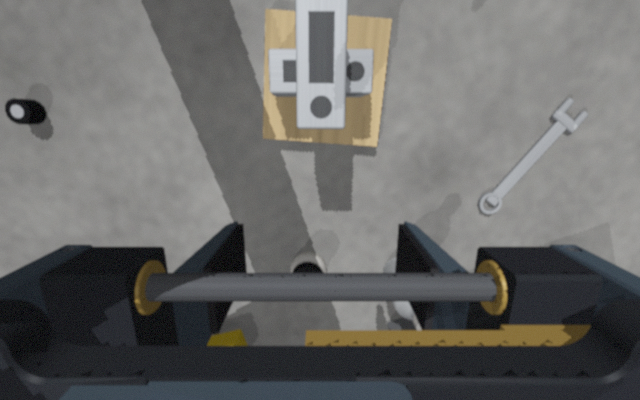

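The final views (f, f2) show four ingots in two level blocks, crossed and centred on the pallet. The fourth ingot is on top, with its mark at the end opposite the third's. The gripper is clear and open, so I'm handing in.

```bash
python3 -c "
from rig import bot
print(bot.close_job())"
```

```text
the job is handed in; nothing more can be done
None
```

I finished the stack and handed the job in at about 31.6 s. No verdict was reported. I used the three grey ingots and left the yellow and blue wedges alone. The second went lengthwise on the first, thin end over thick. The third went crosswise on that level block. The fourth went lengthwise on the third, again thin over thick.

**Checks that passed:**
- Each ingot was released only when the tool felt contact. The third and fourth touched within 0.2 mm of the computed height, the second within about 0.5 mm.
- Wrist-camera fits put the third and fourth within 2 mm of their target positions and within half a degree of the intended angle.
- The final side and scene pictures show two level, crossed blocks centred on the pallet, with the gripper open and clear of the stack.

**Weak or failed checks:**
- For the second ingot, the scene camera agreed that it was level only to about ±0.05 rad.
- The side-camera outline fit for the second ingot was poor (cost 0.4), probably because the arm hid part of it, so I did not use it.
- A wrist fit on the third ingot first picked up the second ingot's outline. Refitting with the right outline gave a good match.
- I did not measure the level of the third and fourth ingots separately, or whether the base or the other bench items moved. The base stayed in place in the pictures, and no move came near the other items.

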